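# Park the stain bottle on the angled block

## Task

Take the middle-sized of the three small reagent bottles (the one whose tall cap is almost as wide as its body) and park it on the angled metal block: lying along the V-groove with its foot down on the stop and its cap sticking out at the top, so that it can next be taken by its side. Leave it there at rest, and leave the other two bottles standing where they are.

Things in the scene. Friction and masses are not known exactly. Their poses are not given: they have to be found in the camera images.
- stain_bottle: the bottle to park: white, round, 35 mm diameter, 89 mm tall, about 50 g, standing upright among the others; its tall ribbed cap, about 30 mm wide, covers the height from 58 to 89 mm. Origin at the centre of its underside, z along its axis to the cap. Any yaw and roll will do. Gripped with the tool centre 70 mm above its underside, the fingers clear the block when it is parked
- large_bottle: bystander: the largest of the three loose bottles, 42 mm diameter, 106 mm tall, with sloping shoulders and a narrower cap, upright; origin at the centre of its underside
- small_bottle: bystander: the smallest of the three loose bottles, 28 mm diameter, 67 mm tall, dark glass, upright; origin at the centre of its underside
- rest_seat (a point): seat of the angled block: where the centre of the parked bottle's underside belongs, 28 mm above the worktop. z: along the parked bottle from foot to cap, up and away from the robot, 35 degrees from vertical. x: squarely out of the groove, up and towards the robot. y: level, across the groove
- rest: the fixed angled block of bare aluminium, 50 mm wide, on a 100 x 76 x 6 mm plate; origin under the plate's centre. Its V-groove (120 degrees) lies on the seat's -x side, runs 42 mm up z from the seat, ends 51 to 59 mm above the worktop and is open there. A flat foot stop square to it at the seat's z = 0 reaches 17 mm to +x. A bottle laid in it lies stably, its upper half sticking out
Not all that is in view belongs to the job. Leave any black look-alike of the rest alone. Several things have the shape of the stain_bottle; the one meant has the colours described above.

How it is judged:
At the end, for the whole second after the job is handed in: The middle-sized bottle lies at rest in the groove of the angled block, cap upward: the centre of its underside within 15 mm of the seat and its axis within 10 degrees of the groove's line; the other two bottles stand within 20 mm of where they were (distance between stain_bottle and rest_seat below 0.015 m and angle between the z axis of stain_bottle and the z axis of rest_seat, either way round below 0.175 rad and linear speed of stain_bottle below 0.02 m/s); the robot touches nothing.
It fails at once if the largest bottle is moved by more than 20 mm or tipped over (distance of large_bottle from where it was at the start of the episode above 0.02 m or angle between large_bottle's own z axis and vertical above 0.5 rad).
It fails at once if the smallest bottle is moved by more than 20 mm or tipped over (distance of small_bottle from where it was at the start of the episode above 0.02 m or angle between small_bottle's own z axis and vertical above 0.5 rad).
It also fails if it takes over 32 s, if anything falls off the work surface, if the arm or the gripper's body presses on something with over 40 N, if the wrist force passes 120 N, or if a joint passes its speed limit or range.

## Robot

A 6-joint arm with a two-finger parallel gripper is mounted at the origin on a cart in front of the work surface, level with it; the furniture and walls round the work are solid. World frame = base frame: x ahead of the robot, y to its left, z up, the work surface at z = 0. Lengths are in m, angles in rad, forces in N, time in s.
With the tool pointing down it reaches from about 0.375 to 0.925 m from the base axis. Payload 5.7 kg.
Tool frame: the origin (TCP) lies between the finger pads, 19 mm behind the fingertips; this is the grasp point; z points along the fingers, y is the line along which they close (so a half turn about z gives the same grasp; the last joint's range is limited). The gripper opens to 88 mm and grips with 3 to 60 N. Pads are 20 mm wide; open, the fingers measure 115 mm over their backs; the gripper's body (75 mm by 178 mm) begins 61 mm behind the grasp point.
Start: joints at [1.201, 0.359, 1.51, -0, 1.272, -0.115], TCP at [0.151, 0.581, 0.241] pointing down, gripper open.
Joint ranges: [-2.97, 2.97], [-1.01, 2.36], [0.21, 2.38], [-0.96, 4.11], [0.2, 2.71], [-2.98, 2.98]. Speed limits (rad/s): [2.39, 2.39, 3.14, 3.14, 3.14, 3.14].

## Interface

Orientations are given as a unit quaternion [w, x, y, z].
In Python, from bench import bot, vision gives the robot as it stands. The module is installed in compiled form; this text tells all that it offers.
- The arm moves only by the shell command python3 -m handwheel 'ROWS' [FORCE]. ROWS is JSON, a list of rows, each an object of numbers: "dx", "dy", "dz": the shift along the tool's x, y, z in m; "rx", "ry", "rz": the turn, a rotation vector about the tool's x, y, z in rad; "claw": the opening, from 0 (shut) to 1 (fully open). In form: [{"dx": .., "dy": .., "dz": .., "rx": .., "ry": .., "rz": .., "claw": ..}, ...]. A call has exactly 8 rows; each row shifts and turns the commanded pose from where the row before left it, along the tool's axes as they then stand; what a row does not reach is not made up. A row lasts 1/10 s, in which the tool goes at most 50 mm and 8.59 degrees, less where a joint would pass 70% of its speed; a pose out of reach is approached as far as the arm can. A call is refused whole if a number of a shift passes 0.05 or a number of a turn 0.15, either way. A call with a gripper value outside its range is refused whole. The fingers move at their own pace and stop on an object; FORCE is the grip in N (left out, the last holds). Time passes only in rows, so rows that do not move let the fingers close, or fill a call up. It gives the time, the measured TCP pose, the force, the opening and the grip force at its end, in the units of the state.
- bot.get_obs(): the state, without advancing time (a new reading comes with each control period).
- vision.read_camera(name): name is "scene" or "side" or "wrist"; returns the picture (400x640x3 uint8, blue, green, red); there is no depth.
- vision.camera_params(name): a dict with "vfov" (degrees; the focal length in pixels is half the picture's height over the tangent of half this angle, whatever the lens; pixels are square), "cx", "cy" (the principal point, pixels), "rvec" (rotation vector, rad) and "tvec" (3), from world to camera coordinates, as OpenCV has them. Camera axes: x right, y down, z forward; pixel columns grow to the right and rows downward; lengths in m; the calibration is good to about 2 mm. A picture is of the moment at which its call begins: read the wrist's pose just before it. camera_params takes no time and is no camera call; for the wrist camera it gives the pose at the moment of the call.
- bot.hand_in(): hands the job in; it is judged then, once.
The state is a dict: "time": time; "joint_positions": joint angles; "dq": joint speeds; "joint_efforts": joint torques, N m; "position": TCP position; "orientation": TCP orientation; "wrist_force": force on the tool from outside, world axes, zero at the start; "moment": the same for the moment, N m; "gripper_width": finger opening in m; "grip_force": force on a finger pad.
Only numpy, scipy, OpenCV 4.12 (cv2) and the standard library are available. Lean on these libraries where they do the work, as an engineer would, in place of code of your own. Each camera call takes 0.05 s, during which the arm holds its last target. There are 200 camera calls.

## Working session

There is one attempt and no reset: what is moved stays moved. The work goes in short steps, Python scripts to look and compute and a shell command to move; the robot and the scene stay as the last step left them, time stands still between calls to the robot, and variables do not carry over. Pictures are saved under pics/ and viewed, at most 10 in all, crops included, and the job is handed in when it is done.

```bash
mkdir -p pics; python3 - <<'E'
from bench import bot, vision
import cv2
for n in ["scene","side"]:
    cv2.imwrite(f"pics/{n}0.png",vision.read_camera(n)); print(n,vision.camera_params(n))
o=bot.get_obs(); print(o['time'],o['position'],o['orientation'],o['gripper_width'])
E
```

```text
scene {'vfov': 43.73187962067392, 'cx': 316.95578647334287, 'cy': 199.94939123886527, 'rvec': array([ 2.35736945, -0.7125179 ,  0.26841595]), 'tvec': array([-0.43697192,  0.26571561,  0.91435074])}
side {'vfov': 43.30306470051942, 'cx': 313.6571801521681, 'cy': 200.09321497247694, 'rvec': array([ 2.43697683, -0.71201601,  0.24367378]), 'tvec': array([-0.42168748,  0.26541042,  1.0697585 ])}
0.1 [0.15099426 0.5800879  0.24057302] [-2.15232013e-04  1.27019989e-01  9.91899803e-01 -8.11033751e-04] 0.08772929235729655
```

View pics/scene0.png

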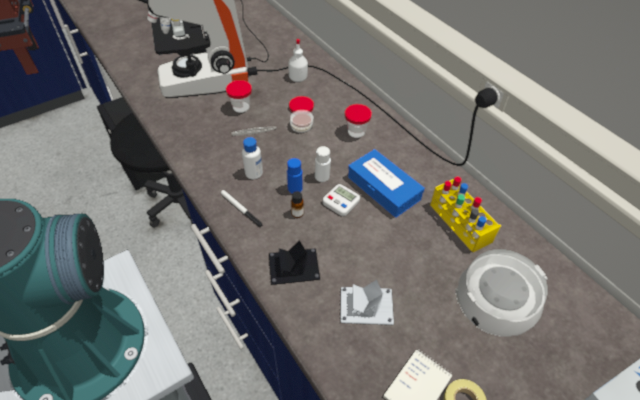

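View pics/side0.png

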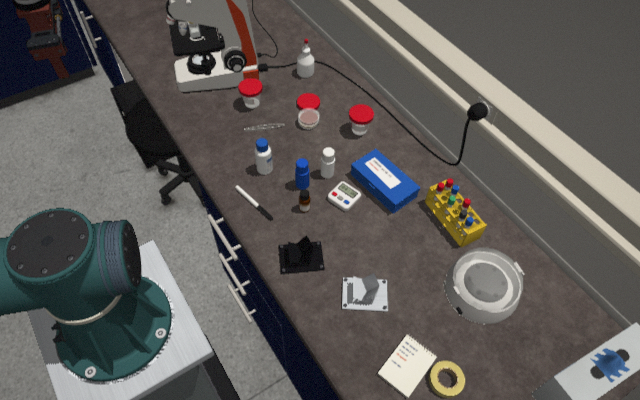

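The white bottle is at about (322,163) in the scene view. The blue look-alike is at (295,176), the large bottle at (252,158), the small one at (297,205), and the aluminium rest at (367,302). In the side view the bottle is at (328,163) and the rest at (365,292). I'll enlarge both for details.

```bash
cat > h.py <<'E'
import numpy as np, cv2
from bench import bot, vision
def cam(n):
    p=vision.camera_params(n); f=200/np.tan(np.radians(p['vfov']/2))
    K=np.array([[f,0,p['cx']],[0,f,p['cy']],[0,0,1]]); R=cv2.Rodrigues(p['rvec'])[0]
    return K,R,np.array(p['tvec'])
def ray(c,uv):
    K,R,t=c; d=R.T@np.linalg.inv(K)@[uv[0],uv[1],1]; return -R.T@t,d/np.linalg.norm(d)
def onz(c,uv,z):
    o,d=ray(c,uv); return o+d*(z-o[2])/d[2]
def proj(c,X):
    K,R,t=c; q=K@(R@np.array(X)+t); return q[:2]/q[2]
def tri(c1,u1,c2,u2):
    A=[];b=[]
    for c,u in((c1,u1),(c2,u2)):
        o,d=ray(c,u);P=np.eye(3)-np.outer(d,d);A.append(P);b.append(P@o)
    return np.linalg.lstsq(np.vstack(A),np.hstack(b),rcond=None)[0]
E
python3 - <<'E'
from h import *
a=cv2.imread('pics/scene0.png');b=cv2.imread('pics/side0.png')
z=lambda i,x,y,w,h,s:cv2.resize(i[y:y+h,x:x+w],None,fx=s,fy=s,interpolation=cv2.INTER_CUBIC)
r1=np.hstack([z(a,230,130,110,95,3.6),z(b,240,130,110,95,3.6)])
r2=np.hstack([z(a,315,262,110,70,3.6),z(b,315,255,110,70,3.6)])
cv2.imwrite('pics/crop1.png',np.vstack([r1,r2]));print(r1.shape,r2.shape)
for n in('scene','side'):
    c=cam(n);print(n,-c[1].T@c[2])
c=cam('scene')
for n,u in dict(white=(322,180),blue=(294,192),large=(254,176),small=(297,216),plate=(367,305)).items(): print(n,onz(c,u,0))
E
```

```text
(342, 792, 3) (252, 792, 3)
scene [ 0.14479079 -0.55853033  0.87445185]
side [ 0.12478642 -0.56315609  1.02952894]
white [0.6016688 0.0920127 0.       ]
blue [0.52635035 0.09668506 0.        ]
large [0.47363131 0.19191122 0.        ]
small [0.49434361 0.03305531 0.        ]
plate [ 4.90311179e-01 -2.28232807e-01 -1.11022302e-16]
```

View pics/crop1.png

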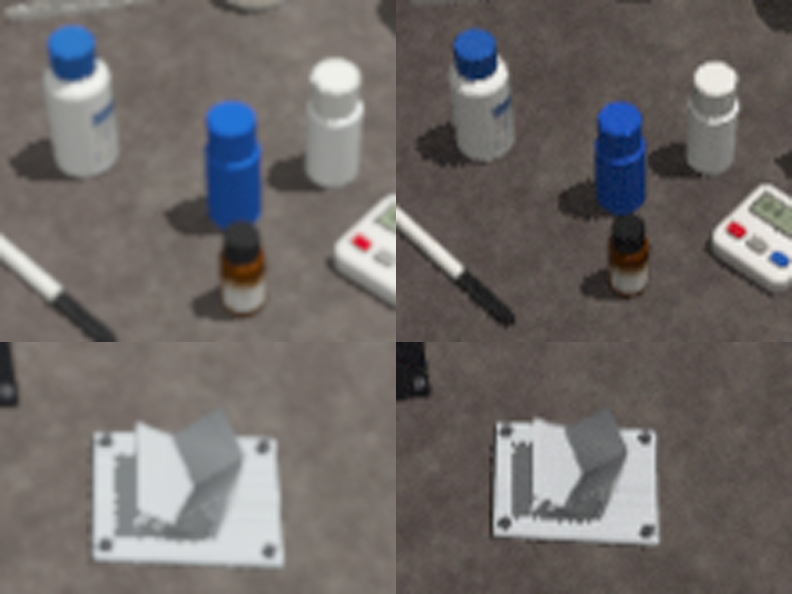

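The crops show the white bottle clearly: cap top near crop (335,72), foot near (333,183). The plate corners are at about (94,432), (275,438), (283,565) and (94,558). Next I'll measure the plate and bottle and take a larger view of the block.

```bash
python3 - <<'E'
from h import *
im={'scene':cv2.imread('pics/scene0.png'),'side':cv2.imread('pics/side0.png')}
C={n:cam(n) for n in im}
W={'scene':(305,140,35,50),'side':(315,140,26,45)}; P={'scene':(330,270,75,60),'side':(335,262,65,60)}
for n in im:
    hsv=cv2.cvtColor(im[n],cv2.COLOR_BGR2HSV)
    def big(w,lo,smax):
        x,y,ww,hh=w; s=hsv[y:y+hh,x:x+ww]; m=((s[...,2]>lo)&(s[...,1]<smax)).astype(np.uint8)
        c=max(cv2.findContours(m,0,1)[0],key=cv2.contourArea)[:,0]+[x,y]; return c
    c=big(W[n],125,45).astype(np.float32)
    # bottle: tilt-free: use vertical-projection axis; extremes
    top=c[c[:,1].argmin()];bot_=c[c[:,1].argmax()]
    r=cv2.fitEllipse(c);print(n,'bottle bbox',c.min(0),c.max(0),top,bot_)
    cx=np.median(c[:,0])
    # scan for x,y so that the projection extremes of the ideal cylinder fit
    th=np.linspace(0,2*np.pi,60)
    def ext(xy):
        q=np.array([proj(C[n],[xy[0]+r*np.cos(t),xy[1]+r*np.sin(t),z]) for r,z in((.0175,0),(.0175,.05),(.015,.089)) for t in th])
        return np.r_[q.min(0),q.max(0)]
    from scipy.optimize import least_squares
    tgt=np.r_[c.min(0),c.max(0)]+[-.5+.0,-.5,.5,.5]
    s=least_squares(lambda v:ext(v)-tgt,[.6,.1]);print(s.x,s.fun)
    k=big(P[n],90,45); h=cv2.convexHull(k); 
    q=cv2.approxPolyDP(h,4,True)[:,0]; print('plate',[(tuple(map(int,u)),onz(C[n],u,.006)[:2].round(4)) for u in q])
    x,y,w,hh=P[n]
    cv2.imwrite(f'pics/rest_{n}.png',cv2.resize(im[n][y:y+hh,x:x+w],None,fx=8,fy=8,interpolation=cv2.INTER_CUBIC))
E
```

```text
scene bottle bbox [306. 140.] [339. 181.] [308. 140.] [321. 181.]
[0.61383307 0.10837084] [ 9.56331563  2.71148751 -9.25831201 -2.39213069]
plate [((404, 270), array([ 0.599 , -0.2093])), ((404, 329), array([ 0.5153, -0.3084])), ((330, 329), array([ 0.4   , -0.2318])), ((330, 270), array([ 0.4733, -0.126 ]))]
side bottle bbox [323. 147.] [335. 174.] [325. 147.] [332. 174.]
[0.61598091 0.10557305] [-0.64291207 -2.1919645   0.62521131  2.16350662]
plate [((398, 264), array([ 0.5966, -0.2097])), ((399, 319), array([ 0.5157, -0.3155])), ((362, 321), array([ 0.4462, -0.2765])), ((342, 308), array([ 0.427 , -0.2292])), ((335, 262), array([ 0.4775, -0.1279]))]
```

View pics/rest_scene.png

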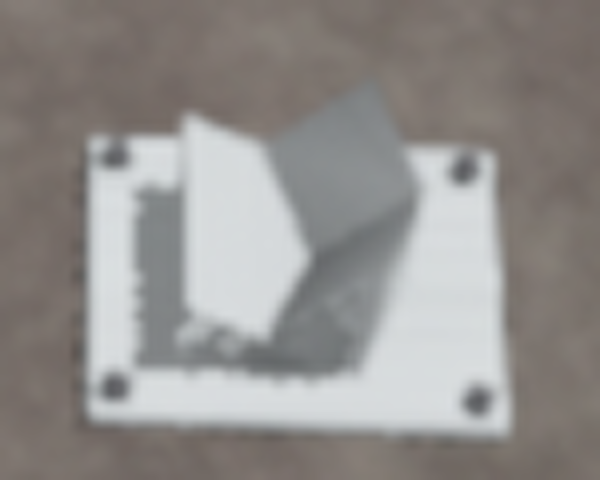

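The block reads clearly. The foot stop is the light pentagon (185,112), (268,148), (310,258), (270,340), (185,305), with its apex at the V bottom. The valley runs from (310,258) to (420,190), and the open end is at (372,85), (420,190), (365,370).

View pics/rest_side.png

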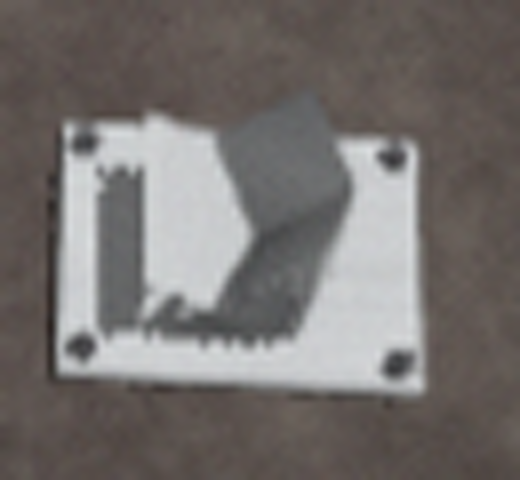

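Side view pentagon: (148,115), (218,135), (252,235), (215,305), (145,300). Valley end (350,188), top corners (312,92) and (297,332).

```bash
python3 - <<'E'
from h import *
from scipy.optimize import least_squares
s=cam('scene');d=cam('side')
f=lambda p,o:np.array(p)/8+o-0.44
S=[f(p,(330,270)) for p in [(185,112),(268,148),(310,258),(270,340),(185,305),(420,190),(372,85),(365,370)]]
D=[f(p,(335,262)) for p in [(148,115),(218,135),(252,235),(215,305),(145,300),(350,188),(312,92),(297,332)]]
PS=[f(p,(330,270)) for p in [(90,135),(495,150),(512,433),(90,420)]]
PD=[f(p,(335,262)) for p in [(62,122),(418,142),(424,392),(55,378)]]
pl=[]
for c,P in((s,PS),(d,PD)):
    q=np.array([onz(c,u,.006)[:2] for u in P]);pl.append(q);e=np.roll(q,-1,0)-q
    print('plate',q.mean(0).round(4),np.linalg.norm(e,axis=1).round(4),np.degrees(np.arctan2(e[:,1],e[:,0])).round(1))
# seat-frame points
M=np.array([(17,25,0),(-5.8,25,0),(-20.2,0,0),(-5.8,-25,0),(17,-25,0),(-20.2,0,42),(-5.8,25,42),(-5.8,-25,42)])/1000
a=np.radians(35)
def Rm(y):
    h=np.array([np.cos(y),np.sin(y),0]);z=h*np.sin(a)+[0,0,np.cos(a)];x=-h*np.cos(a)+[0,0,np.sin(a)]
    return np.c_[x,np.cross(z,x),z]
def run(sw):
    m=M*[1,sw,1]
    def fun(v):
        X=m@Rm(v[3]).T+v[:3]
        return np.r_[[proj(s,x)-u for x,u in zip(X,S)],[proj(d,x)-u for x,u in zip(X,D)]].ravel()
    return least_squares(fun,[.48,-.22,.028,-.5],loss='soft_l1')
for sw in(1,-1):
    r=run(sw);print(sw,r.cost,r.x.round(4),np.degrees(r.x[3]));print(r.fun.reshape(2,8,2).round(1).tolist())
z1=lambda p,o:np.array(p)/3.6+o-.36
c1=z1((335,72),(230,130));c2=z1((716-396,78),(240,130))
print('bottle cap',onz(s,c1,.089),onz(d,c2,.089),tri(s,c1,d,c2))
b=onz(s,c1,.089);print('foot near pixel expected',[proj(s,[b[0],b[1],0]),z1((333,183),(230,130))])
for n,p,z in(('blue',(232,118),.089),('large',(73,42),.106),('small',(242,238),.067)):print(n,onz(s,z1(p,(230,130)),z))
E
```

```text
plate [ 0.4878 -0.2295] [0.1003 0.0758 0.0994 0.0766] [ -36.  -126.3  144.5   54.5]
plate [ 0.4882 -0.228 ] [0.1001 0.0748 0.0998 0.0769] [ -36.  -126.4  145.2   53.9]
1 273.0003148748963 [ 0.5425 -0.1572 -0.1404 -0.6234] -35.71925974887385
[[[2.7, 23.9], [0.2, 22.5], [-0.4, 0.7], [-0.6, -21.2], [2.3, -19.9], [-2.1, 2.1], [-0.6, 23.3], [-0.6, -32.2]], [[1.7, 17.3], [-0.1, 17.4], [-0.1, -2.4], [0.2, -21.7], [2.1, -23.8], [-1.4, -2.1], [-0.8, 17.4], [0.7, -30.8]]]
-1 25.901751587300964 [ 0.4821 -0.2145  0.0127 -0.6523] -37.3751917843267
[[[0.5, 0.8], [-0.8, 0.2], [-0.4, 0.2], [-1.2, -0.8], [0.1, -0.3], [0.1, 0.7], [0.1, -0.3], [1.4, -12.5]], [[0.3, 0.2], [-0.6, 1.0], [-0.1, 0.8], [-0.8, 0.5], [-0.1, -2.1], [0.3, 0.7], [0.1, 0.1], [1.7, -8.8]]]
bottle cap [0.60818183 0.10116305 0.089     ] [0.60880755 0.10057692 0.089     ] [0.60747324 0.09944134 0.09085237]
foot near pixel expected [array([322.10605133, 176.51230154]), array([322.14      , 180.47333333])]
blue [0.53327982 0.10264448 0.089     ]
large [0.47753109 0.19803851 0.106     ]
small [0.49658719 0.03417928 0.067     ]
```

```bash
cat > seat.py <<'E'
from h import *
a=np.radians(35);y=np.radians(-35.7)
hh=np.array([np.cos(y),np.sin(y),0]);Z=hh*np.sin(a)+[0,0,np.cos(a)];X=-hh*np.cos(a)+[0,0,np.sin(a)]
R=np.c_[X,np.cross(Z,X),Z]
E
python3 - <<'E'
from seat import *
from scipy.optimize import least_squares
s=cam('scene');d=cam('side')
f=lambda p,o:np.array(p)/8+o-0.44
S=[f(p,(330,270)) for p in [(185,112),(268,148),(310,258),(270,340),(185,305),(420,190),(372,85)]]
D=[f(p,(335,262)) for p in [(148,115),(218,135),(252,235),(215,305),(145,300),(350,188),(312,92)]]
M=np.array([(17,-25,0),(-5.8,-25,0),(-20.2,0,0),(-5.8,25,0),(17,25,0),(-20.2,0,42),(-5.8,-25,42)])/1000
for free in(0,1):
    g=lambda v:np.r_[v[:2],v[2] if free else .028]
    for V in([s],[d],[s,d]):
        r=least_squares(lambda v:np.ravel([proj(c,x)-u for c in V for x,u in zip(M@R.T+g(v),S if c is s else D)]),[.48,-.22,.028])
        print(free,g(r.x).round(4),np.abs(r.fun).max().round(1),'rel plate along h', ((g(r.x)-[.488,-.2287,0])@hh).round(4),((g(r.x)-[.488,-.2287,0])@R[:,1]).round(4))
print('microscope',onz(s,(195,92),0),onz(s,(240,75),.1),'tcp px',proj(s,[.151,.58,.24]))
o=bot.get_obs();q=o['orientation']
from scipy.spatial.transform import Rotation as Ro
print(Ro.from_quat(np.roll(q,-1)).as_matrix().round(3))
E
```

```text
0 [ 0.4763 -0.2209  0.028 ] 1.0 rel plate along h -0.014 0.0005
0 [ 0.4769 -0.2198  0.028 ] 1.8 rel plate along h -0.0142 -0.0008
0 [ 0.4766 -0.2204  0.028 ] 1.5 rel plate along h -0.0141 -0.0001
1 [ 0.4786 -0.2187  0.0224] 1.0 rel plate along h -0.0135 -0.0026
1 [ 0.4779 -0.2189  0.0254] 1.8 rel plate along h -0.0139 -0.002
1 [ 0.481  -0.2162  0.0166] 1.8 rel plate along h -0.013 -0.0061
microscope [0.49198855 0.56150153 0.        ] [0.57796632 0.43403288 0.1       ] tcp px [28.65892976 52.60948516]
[[-0.968  0.252 -0.001]
 [ 0.252  0.968 -0.002]
 [ 0.    -0.002 -1.   ]]
```

Everything checks out: the plate measures 100 x 76 mm, the seat is centred across the plate at (0.4766, -0.2204, 0.028), and the groove yaw is -35.7°. The bottle is at (0.6083, 0.1008). Moving now.

```bash
python3 -m handwheel '[{"dy":-0.04,"rz":0.123,"claw":1},{"dy":-0.04,"rz":0.123,"claw":1},{"dy":-0.04,"rz":0.122,"claw":1},{"dx":-0.04,"claw":1},{"dx":-0.045,"claw":1},{"dx":-0.045,"claw":1},{"dx":-0.045,"claw":1},{"dx":-0.045,"claw":1}]' 20
cat > st.py <<'E'
from seat import *
from scipy.spatial.transform import Rotation as Ro
import sys
def st(target):
    o=bot.get_obs();T=Ro.from_quat(np.roll(o['orientation'],-1)).as_matrix()
    print(o['time'],o['position'].round(4),'tool delta',(T.T@(np.array(target)-o['position'])).round(4),'w',o['gripper_width'],o['wrist_force'].round(1),o['grip_force'])
    D=np.c_[-hh,R[:,1]*0,[0,0,0]]
    yv=T[:,1];print('y yaw',np.degrees(np.arctan2(yv[1],yv[0])).round(2),'tool z',T[:,2].round(3)); return T,o
E
python3 -c "
from st import *
st([.6083,.1008,.070])"
```

```text
0.1 [0.151  0.5801 0.2406] tool delta [-0.5634 -0.3483  0.171 ] w 0.08772929235729655 [-0.3 -0.5 -0.4] 0.0
y yaw 75.41 tool z [-0.001 -0.002 -1.   ]invalid input at $[0]: expected keys dx, dy, dz, rx, ry, rz, claw
```

```bash
python3 -m handwheel '[{"dx":0,"dy":-0.04,"dz":0,"rx":0,"ry":0,"rz":0.123,"claw":1},{"dx":0,"dy":-0.04,"dz":0,"rx":0,"ry":0,"rz":0.123,"claw":1},{"dx":0,"dy":-0.04,"dz":0,"rx":0,"ry":0,"rz":0.122,"claw":1},{"dx":-0.04,"dy":0,"dz":0,"rx":0,"ry":0,"rz":0,"claw":1},{"dx":-0.045,"dy":0,"dz":0,"rx":0,"ry":0,"rz":0,"claw":1},{"dx":-0.045,"dy":0,"dz":0,"rx":0,"ry":0,"rz":0,"claw":1},{"dx":-0.045,"dy":0,"dz":0,"rx":0,"ry":0,"rz":0,"claw":1},{"dx":-0.045,"dy":0,"dz":0,"rx":0,"ry":0,"rz":0,"claw":1}]' 20
python3 -c "
from st import *
st([.6083,.1008,.070])"
```

```text
time: 0.9
position: [0.2868, 0.3399, 0.2413]
orientation: [-0.0, 0.306, 0.952, -0.0]
wrist_force: [0.1, 1.1, -0.2]
gripper_width: 0.0878
grip_force: 0.0
0.9 [0.2868 0.3399 0.2413] tool delta [-0.4007 -0.0069  0.1713] w 0.08779622581003951 [ 0.1  1.1 -0.2] 0.0
y yaw 54.34 tool z [-0. -0. -1.]
```

```bash
python3 -m handwheel '[{"dx":-0.045,"dy":0,"dz":0,"rx":0,"ry":0,"rz":0,"claw":1},{"dx":-0.045,"dy":0,"dz":0,"rx":0,"ry":0,"rz":0,"claw":1},{"dx":-0.045,"dy":0,"dz":0,"rx":0,"ry":0,"rz":0,"claw":1},{"dx":-0.045,"dy":0,"dz":0,"rx":0,"ry":0,"rz":0,"claw":1},{"dx":-0.04,"dy":0,"dz":0,"rx":0,"ry":0,"rz":0,"claw":1},{"dx":-0.04,"dy":0,"dz":0,"rx":0,"ry":0,"rz":0,"claw":1},{"dx":-0.03,"dy":0,"dz":0,"rx":0,"ry":0,"rz":0,"claw":1},{"dx":-0.02,"dy":0,"dz":0,"rx":0,"ry":0,"rz":0,"claw":1}]' 20
python3 -c "
from st import *
st([.6083,.1008,.070])
cv2.imwrite('pics/w1.png',vision.read_camera('wrist'))
c=cam('wrist')
for z in (0,.089): print(proj(c,[.6083,.1008,z]))
print(-c[1].T@c[2]); np.savez('wcam.npz',K=c[0],R=c[1],t=c[2])"
```

```text
time: 1.7
position: [0.5392, 0.1589, 0.2409]
orientation: [-0.0, 0.307, 0.952, -0.0]
wrist_force: [0.0, -0.4, 0.3]
gripper_width: 0.0878
grip_force: 0.0
1.7 [0.5392 0.1589 0.2409] tool delta [-0.09   -0.0067  0.1709] w 0.08777556159022488 [ 0.  -0.4  0.3] 0.0
y yaw 54.23 tool z [-0. -0. -1.]
[315.01279366 239.58579188]
[313.62175034 274.39010375]
[0.48217652 0.20001199 0.38417608]
```

View pics/w1.png

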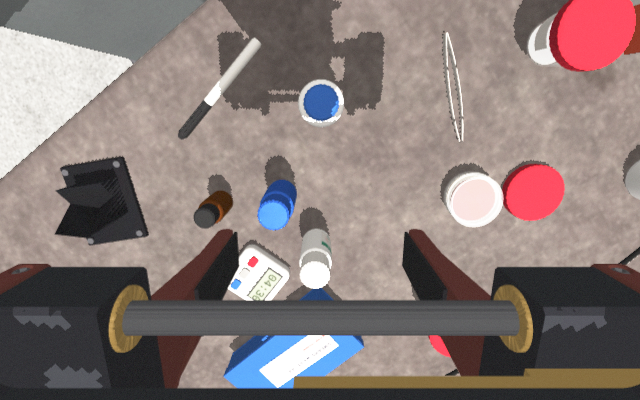

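The wrist view shows the white cap at (315,274), matching the prediction (314,274). The fingers have clear space on both sides. Descending now.

```bash
python3 -m handwheel '[{"dx":-0.03,"dy":-0.003,"dz":0,"rx":0,"ry":0,"rz":0,"claw":1},{"dx":-0.03,"dy":-0.003,"dz":0,"rx":0,"ry":0,"rz":0,"claw":1},{"dx":-0.03,"dy":0,"dz":0,"rx":0,"ry":0,"rz":0,"claw":1},{"dx":0,"dy":0,"dz":0.03,"rx":0,"ry":0,"rz":0,"claw":1},{"dx":0,"dy":0,"dz":0.03,"rx":0,"ry":0,"rz":0,"claw":1},{"dx":0,"dy":0,"dz":0.03,"rx":0,"ry":0,"rz":0,"claw":1},{"dx":0,"dy":0,"dz":0.02,"rx":0,"ry":0,"rz":0,"claw":1},{"dx":0,"dy":0,"dz":0.01,"rx":0,"ry":0,"rz":0,"claw":1}]' 20
python3 -c "
from st import *
st([.6083,.1008,.070])
cv2.imwrite('pics/w2.png',vision.read_camera('wrist'))"
```

```text
time: 2.55
position: [0.605, 0.1038, 0.1191]
orientation: [-0.002, 0.306, 0.952, -0.001]
wrist_force: [-0.9, -1.1, -0.6]
gripper_width: 0.088
grip_force: 0.0
2.55 [0.605  0.1038 0.1191] tool delta [-0.0046 -0.0004  0.0491] w 0.08800363413925757 [-0.9 -1.1 -0.6] 0.0
y yaw 54.35 tool z [-0.004 -0.    -1.   ]
```

View pics/w2.png

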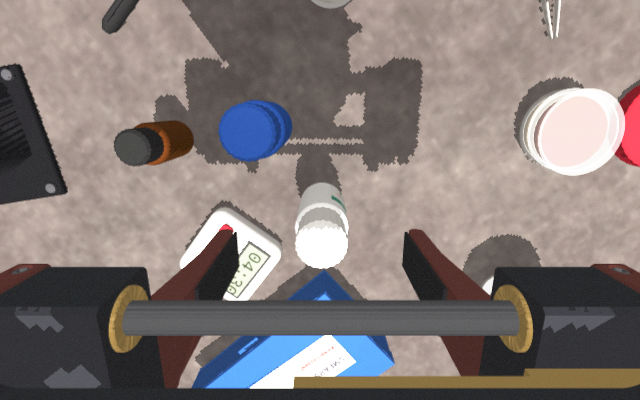

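The cap at (322,243) is centred between the fingers, whose midpoint is about 320. Going down the rest of the way and closing.

```bash
python3 -m handwheel '[{"dx":-0.003,"dy":0,"dz":0.02,"rx":0,"ry":0,"rz":0,"claw":1},{"dx":0,"dy":0,"dz":0.02,"rx":0,"ry":0,"rz":0,"claw":1},{"dx":0,"dy":0,"dz":0.009,"rx":0,"ry":0,"rz":0,"claw":1},{"dx":0,"dy":0,"dz":0,"rx":0,"ry":0,"rz":0,"claw":1},{"dx":0,"dy":0,"dz":0,"rx":0,"ry":0,"rz":0,"claw":0.5},{"dx":0,"dy":0,"dz":0,"rx":0,"ry":0,"rz":0,"claw":0.2},{"dx":0,"dy":0,"dz":0,"rx":0,"ry":0,"rz":0,"claw":0.2},{"dx":0,"dy":0,"dz":0,"rx":0,"ry":0,"rz":0,"claw":0.2}]' 20
python3 -c "
from st import *
st([.6083,.1008,.070])"
```

```text
time: 3.4
position: [0.6101, 0.1014, 0.0731]
orientation: [0.001, 0.306, 0.952, 0.0]
wrist_force: [0.3, -0.4, -0.5]
gripper_width: 0.0592
grip_force: 0.0
3.4 [0.6101 0.1014 0.0731] tool delta [ 0.0011 -0.0016  0.0031] w 0.05918264162245994 [ 0.3 -0.4 -0.5] 0.0
y yaw 54.32 tool z [ 0.001 -0.    -1.   ]
```

```bash
python3 -m handwheel '[{"dx":0,"dy":0,"dz":0.002,"rx":0,"ry":0,"rz":0,"claw":0.2},{"dx":0,"dy":0,"dz":0,"rx":0,"ry":0,"rz":0,"claw":0.2},{"dx":0,"dy":0,"dz":0,"rx":0,"ry":0,"rz":0,"claw":0.2},{"dx":0,"dy":0,"dz":0,"rx":0,"ry":0,"rz":0,"claw":0.2},{"dx":0,"dy":0,"dz":0,"rx":0,"ry":0,"rz":0,"claw":0.2},{"dx":0,"dy":0,"dz":0,"rx":0,"ry":0,"rz":0,"claw":0.2},{"dx":0,"dy":0,"dz":0,"rx":0,"ry":0,"rz":0,"claw":0.2},{"dx":0,"dy":0,"dz":0,"rx":0,"ry":0,"rz":0,"claw":0.2}]' 20
python3 -c "
from st import *
st([.6083,.1008,.070])"
```

```text
time: 4.2
position: [0.6097, 0.1013, 0.0703]
orientation: [-0.0, 0.306, 0.952, -0.0]
wrist_force: [0.4, -0.2, -0.1]
gripper_width: 0.0337
grip_force: 20.0
4.2 [0.6097 0.1013 0.0703] tool delta [ 0.0008 -0.0013  0.0003] w 0.033663300032696936 [ 0.4 -0.2 -0.1] 19.998788579832762
y yaw 54.32 tool z [-0. -0. -1.]
```

```bash
python3 -m handwheel '[{"dx":0,"dy":0,"dz":-0.02,"rx":0,"ry":0,"rz":0,"claw":0.2},{"dx":0,"dy":0,"dz":-0.04,"rx":0,"ry":0,"rz":0,"claw":0.2},{"dx":0,"dy":0,"dz":-0.04,"rx":0,"ry":0,"rz":0,"claw":0.2},{"dx":0,"dy":0,"dz":-0.04,"rx":0,"ry":0,"rz":0,"claw":0.2},{"dx":0,"dy":-0.02,"dz":-0.01,"rx":0,"ry":0,"rz":0,"claw":0.2},{"dx":0,"dy":-0.03,"dz":0,"rx":0,"ry":0,"rz":0,"claw":0.2},{"dx":0,"dy":-0.03,"dz":0,"rx":0,"ry":0,"rz":0,"claw":0.2},{"dx":0,"dy":-0.03,"dz":0,"rx":0,"ry":0,"rz":0,"claw":0.2}]' 30
python3 -c "
from st import *
s=np.array([.4766,-.2204,.028])
st(s+.13*Z+.02*X)
c=cam('scene')
for u,z in(((458,290),.06),((458,305),.0),((480,328),0),((435,215),.05),((460,290),.1)): print(u,z,onz(c,u,z).round(3))"
```

```text
time: 5.0
position: [0.5437, 0.0109, 0.2197]
orientation: [-0.001, 0.306, 0.952, -0.0]
wrist_force: [0.7, -0.4, -0.4]
gripper_width: 0.0333
grip_force: 30.0
5.0 [0.5437 0.0109 0.2197] tool delta [-0.1386 -0.227   0.0738] w 0.033343855111547915 [ 0.7 -0.4 -0.4] 29.999304296798073
y yaw 54.34 tool z [-0.001 -0.    -1.   ]
(458, 290) 0.06 [ 0.626 -0.32   0.06 ]
(458, 305) 0.0 [ 0.638 -0.326  0.   ]
(480, 328) 0 [ 0.639 -0.385  0.   ]
(435, 215) 0.05 [ 0.719 -0.159  0.05 ]
(460, 290) 0.1 [ 0.606 -0.333  0.1  ]
```

```bash
python3 -m handwheel '[{"dx":-0.02,"dy":-0.035,"dz":0,"rx":0,"ry":0,"rz":0,"claw":0.2},{"dx":-0.02,"dy":-0.035,"dz":0,"rx":0,"ry":0,"rz":0,"claw":0.2},{"dx":-0.025,"dy":-0.04,"dz":0,"rx":0,"ry":0,"rz":0,"claw":0.2},{"dx":-0.025,"dy":-0.04,"dz":0,"rx":0,"ry":0,"rz":0,"claw":0.2},{"dx":-0.02,"dy":-0.035,"dz":0,"rx":0,"ry":0,"rz":0,"claw":0.2},{"dx":-0.015,"dy":-0.025,"dz":0,"rx":0,"ry":0,"rz":0,"claw":0.2},{"dx":-0.012,"dy":-0.015,"dz":0,"rx":0,"ry":0,"rz":0,"claw":0.2},{"dx":0,"dy":0,"dz":0,"rx":0,"ry":0.08,"rz":0,"claw":0.2}]' 30
python3 -m handwheel '[{"dx":0,"dy":0,"dz":0,"rx":0,"ry":0.1,"rz":0,"claw":0.2},{"dx":0,"dy":0,"dz":0,"rx":0,"ry":0.1,"rz":0,"claw":0.2},{"dx":0,"dy":0,"dz":0,"rx":0,"ry":0.1,"rz":0,"claw":0.2},{"dx":0,"dy":0,"dz":0,"rx":0,"ry":0.1,"rz":0,"claw":0.2},{"dx":0,"dy":0,"dz":0,"rx":0,"ry":0.1,"rz":0,"claw":0.2},{"dx":0,"dy":0,"dz":0,"rx":0,"ry":0.03,"rz":0,"claw":0.2},{"dx":0,"dy":0,"dz":0,"rx":0,"ry":0,"rz":0,"claw":0.2},{"dx":0,"dy":0,"dz":0,"rx":0,"ry":0,"rz":0,"claw":0.2}]' 30
python3 -c "
from st import *
s=np.array([.4766,-.2204,.028])
T,o=st(s+.12*Z+.01*X)
print('seatframe', R.T@(o['position']-s), -Z, Ro.from_matrix(T.T@np.c_[X,-R[:,1],-Z]).as_rotvec().round(3))
for n in('scene','side'):cv2.imwrite(f'pics/{n}2.png',vision.read_camera(n))
a=cv2.imread('pics/scene2.png')[180:340,260:460];b=cv2.imread('pics/side2.png')[180:340,260:460]
cv2.imwrite('pics/c2.png',cv2.resize(np.hstack([a,b]),None,fx=2,fy=2))"
```

```text
time: 5.8
position: [0.5235, -0.2519, 0.2201]
orientation: [-0.039, 0.307, 0.951, 0.012]
wrist_force: [0.5, -0.0, -0.9]
gripper_width: 0.0337
grip_force: 30.0
time: 6.6
position: [0.5255, -0.2503, 0.2198]
orientation: [-0.286, 0.292, 0.908, 0.092]
wrist_force: [0.1, 0.1, -0.7]
gripper_width: 0.0336
grip_force: 30.0
6.6 [ 0.5255 -0.2503  0.2198] tool delta [-0.0532 -0.0042  0.0699] w 0.03358970973127842 [ 0.1  0.1 -0.7] 29.998816700535826
y yaw 54.33 tool z [-0.466  0.334 -0.82 ]
seatframe [ 0.06320695 -0.00421639  0.18986382] [-0.46579198  0.33470549 -0.81915204] [-0.     0.001  0.   ]
```

View pics/c2.png

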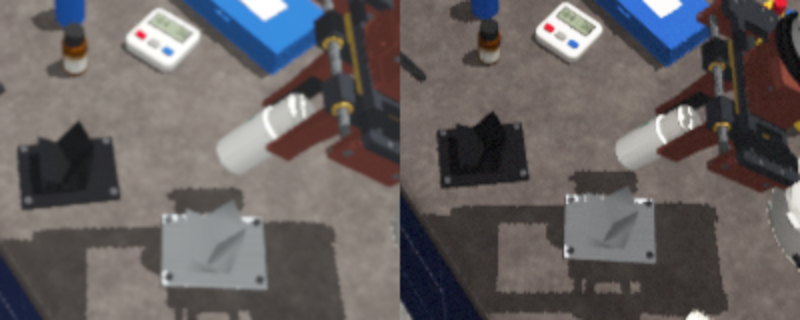

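The bottle is held in line with the tool, its foot near crop (230,160) on the left view, and it is clear of the block. The orientation matches exactly. Moving to the pre-place pose.

```bash
python3 -m handwheel '[{"dx":-0.01,"dy":0,"dz":0.01,"rx":0,"ry":0,"rz":0,"claw":0.2},{"dx":-0.015,"dy":-0.002,"dz":0.02,"rx":0,"ry":0,"rz":0,"claw":0.2},{"dx":-0.015,"dy":-0.002,"dz":0.02,"rx":0,"ry":0,"rz":0,"claw":0.2},{"dx":-0.01,"dy":0,"dz":0.015,"rx":0,"ry":0,"rz":0,"claw":0.2},{"dx":-0.003,"dy":0,"dz":0.005,"rx":0,"ry":0,"rz":0,"claw":0.2},{"dx":0,"dy":0,"dz":0,"rx":0,"ry":0,"rz":0,"claw":0.2},{"dx":0,"dy":0,"dz":0,"rx":0,"ry":0,"rz":0,"claw":0.2},{"dx":0,"dy":0,"dz":0,"rx":0,"ry":0,"rz":0,"claw":0.2}]' 30
python3 -c "
from st import *
s=np.array([.4766,-.2204,.028])
T,o=st(s+.07*Z+.003*X)
print('seatframe', R.T@(o['position']-s))
p=o['position'];F=p-.07*Z
for n in('scene','side'):
  i=vision.read_camera(n);cv2.imwrite(f'pics/{n}3.png',i);c=cam(n);j=cv2.resize(i[200:335,320:450],None,fx=3,fy=3,interpolation=cv2.INTER_CUBIC)
  for t in np.linspace(0,6.28,24):
    u=proj(c,F+.0175*(np.cos(t)*X+np.sin(t)*R[:,1]));cv2.circle(j,tuple(int(v) for v in (u-[320,200])*3),1,(0,0,255),-1)
    u=proj(c,s+.0175*(np.cos(t)*X+np.sin(t)*R[:,1]));cv2.circle(j,tuple(int(v) for v in (u-[320,200])*3),1,(0,255,0),-1)
  cv2.imwrite(f'pics/j{n}.png',j)
cv2.imwrite('pics/c3.png',np.hstack([cv2.imread(f'pics/j{n}.png') for n in('scene','side')]))"
```

```text
time: 7.5
position: [0.5266, -0.2562, 0.1337]
orientation: [-0.285, 0.292, 0.908, 0.092]
wrist_force: [0.4, 0.3, -0.5]
gripper_width: 0.0332
grip_force: 30.0
7.5 [ 0.5266 -0.2562  0.1337] tool delta [-0.0071 -0.0001  0.0519] w 0.033205882029211105 [ 0.4  0.3 -0.5] 29.998726750491187
y yaw 54.32 tool z [-0.464  0.333 -0.821]
seatframe [ 1.02871613e-02 -1.00710117e-04  1.21864103e-01]
```

View pics/c3.png

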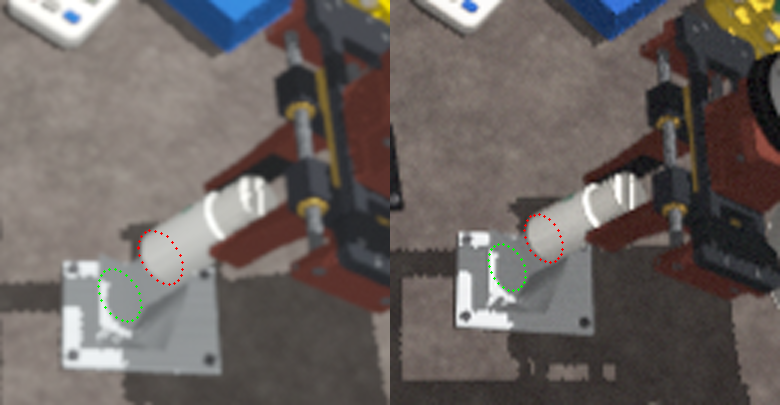

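The red predicted foot overlays the actual bottle foot in both views, and the green seat ring sits on the stop. Lowering.

```bash
python3 -m handwheel '[{"dx":-0.003,"dy":0,"dz":0.005,"rx":0,"ry":0,"rz":0,"claw":0.2},{"dx":-0.003,"dy":0,"dz":0.01,"rx":0,"ry":0,"rz":0,"claw":0.2},{"dx":0,"dy":0,"dz":0.01,"rx":0,"ry":0,"rz":0,"claw":0.2},{"dx":0,"dy":0,"dz":0.01,"rx":0,"ry":0,"rz":0,"claw":0.2},{"dx":0,"dy":0,"dz":0.006,"rx":0,"ry":0,"rz":0,"claw":0.2},{"dx":0,"dy":0,"dz":0.004,"rx":0,"ry":0,"rz":0,"claw":0.2},{"dx":0,"dy":0,"dz":0.002,"rx":0,"ry":0,"rz":0,"claw":0.2},{"dx":0,"dy":0,"dz":0,"rx":0,"ry":0,"rz":0,"claw":0.2}]' 30
python3 -c "
from st import *
s=np.array([.4766,-.2204,.028])
T,o=st(s+.07*Z)
print('seatframe', R.T@(o['position']-s),'force',R.T@o['wrist_force'])"
```

```text
time: 8.4
position: [0.508, -0.243, 0.0906]
orientation: [-0.286, 0.292, 0.908, 0.092]
wrist_force: [-0.4, 0.5, -0.3]
gripper_width: 0.0339
grip_force: 30.0
8.4 [ 0.508  -0.243   0.0906] tool delta [-0.0042  0.      0.0035] w 0.0338665951102764 [-0.4  0.5 -0.3] 29.998692499939352
y yaw 54.32 tool z [-0.465  0.334 -0.82 ]
seatframe [4.21759970e-03 1.86182804e-05 7.35035935e-02] force [ 0.39428221 -0.16982839 -0.59418241]
```

```bash
python3 -m handwheel '[{"dx":0,"dy":0,"dz":0.001,"rx":0,"ry":0,"rz":0,"claw":0.2},{"dx":0,"dy":0,"dz":0.001,"rx":0,"ry":0,"rz":0,"claw":0.2},{"dx":0,"dy":0,"dz":0.0005,"rx":0,"ry":0,"rz":0,"claw":0.2},{"dx":-0.001,"dy":0,"dz":0,"rx":0,"ry":0,"rz":0,"claw":0.2},{"dx":-0.001,"dy":0,"dz":0,"rx":0,"ry":0,"rz":0,"claw":0.2},{"dx":-0.001,"dy":0,"dz":0,"rx":0,"ry":0,"rz":0,"claw":0.2},{"dx":0,"dy":0,"dz":0,"rx":0,"ry":0,"rz":0,"claw":0.2},{"dx":0,"dy":0,"dz":0,"rx":0,"ry":0,"rz":0,"claw":0.2}]' 30
python3 -c "
from st import *
s=np.array([.4766,-.2204,.028])
T,o=st(s+.07*Z)
print('seatframe', R.T@(o['position']-s),'force',R.T@o['wrist_force'])"
```

```text
time: 9.2
position: [0.5089, -0.2436, 0.0869]
orientation: [-0.286, 0.292, 0.908, 0.092]
wrist_force: [0.3, -0.5, 0.1]
gripper_width: 0.0336
grip_force: 30.0
9.2 [ 0.5089 -0.2436  0.0869] tool delta [-0.0012  0.      0.0011] w 0.03356194908631647 [ 0.3 -0.5  0.1] 29.998654247028753
y yaw 54.32 tool z [-0.465  0.334 -0.82 ]
seatframe [1.17447097e-03 5.31285136e-06 7.10956278e-02] force [-0.40014198  0.26058786  0.40132438]
```

```bash
cat > f.sh <<'E'
python3 -c "
from st import *
s=np.array([.4766,-.2204,.028])
T,o=st(s+.07*Z)
print('seatframe', R.T@(o['position']-s),'force',R.T@o['wrist_force'])"
E
python3 -m handwheel '[{"dx":0,"dy":0,"dz":0.001,"rx":0,"ry":0,"rz":0,"claw":0.2},{"dx":-0.001,"dy":0,"dz":0,"rx":0,"ry":0,"rz":0,"claw":0.2},{"dx":0,"dy":0,"dz":0.0005,"rx":0,"ry":0,"rz":0,"claw":0.2},{"dx":-0.001,"dy":0,"dz":0,"rx":0,"ry":0,"rz":0,"claw":0.2},{"dx":0,"dy":0,"dz":0.0005,"rx":0,"ry":0,"rz":0,"claw":0.2},{"dx":0,"dy":0,"dz":0,"rx":0,"ry":0,"rz":0,"claw":0.2},{"dx":0,"dy":0,"dz":0,"rx":0,"ry":0,"rz":0,"claw":0.2},{"dx":0,"dy":0,"dz":0,"rx":0,"ry":0,"rz":0,"claw":0.2}]' 30; sh f.sh
```

```text
time: 10.0
position: [0.5096, -0.2442, 0.0846]
orientation: [-0.285, 0.292, 0.908, 0.092]
wrist_force: [2.0, -1.8, 5.0]
gripper_width: 0.0337
grip_force: 30.0
10.0 [ 0.5096 -0.2442  0.0846] tool delta [ 0.0009  0.     -0.0003] w 0.03366163238612101 [ 2.  -1.8  5. ] 30.00683271791786
y yaw 54.32 tool z [-0.465  0.334 -0.82 ]
seatframe [-8.94590483e-04  2.72832127e-05  6.97077973e-02] force [0.67404187 0.28206858 5.65124188]
```

The foot is on the stop (5.7 N along the axis). Next I'll ease it into the groove.

```bash
python3 -m handwheel '[{"dx":-0.0007,"dy":0,"dz":0,"rx":0,"ry":0,"rz":0,"claw":0.2},{"dx":-0.0007,"dy":0,"dz":0,"rx":0,"ry":0,"rz":0,"claw":0.2},{"dx":0,"dy":0,"dz":0,"rx":0,"ry":0,"rz":0,"claw":0.2},{"dx":0,"dy":0,"dz":0,"rx":0,"ry":0,"rz":0,"claw":0.2},{"dx":0,"dy":0,"dz":0,"rx":0,"ry":0,"rz":0,"claw":0.2},{"dx":0,"dy":0,"dz":0,"rx":0,"ry":0,"rz":0,"claw":0.2},{"dx":0,"dy":0,"dz":0,"rx":0,"ry":0,"rz":0,"claw":0.2},{"dx":0,"dy":0,"dz":0,"rx":0,"ry":0,"rz":0,"claw":0.2}]' 30; sh f.sh
```

```text
time: 10.8
position: [0.5101, -0.2445, 0.0842]
orientation: [-0.286, 0.292, 0.908, 0.092]
wrist_force: [1.1, -1.2, 7.2]
gripper_width: 0.0335
grip_force: 30.0
10.8 [ 0.5101 -0.2445  0.0842] tool delta [ 0.0016  0.     -0.0002] w 0.03346806498736041 [ 1.1 -1.2  7.2] 30.007428596145473
y yaw 54.32 tool z [-0.466  0.334 -0.819]
seatframe [-1.57610186e-03  1.71434741e-05  6.97675367e-02] force [2.854493   0.34030887 6.80253385]
```

It is touching both the stop and the groove. Opening gently.

```bash
python3 -m handwheel '[{"dx":0,"dy":0,"dz":0,"rx":0,"ry":0,"rz":0,"claw":0.4},{"dx":0,"dy":0,"dz":0,"rx":0,"ry":0,"rz":0,"claw":0.42},{"dx":0,"dy":0,"dz":0,"rx":0,"ry":0,"rz":0,"claw":0.46},{"dx":0,"dy":0,"dz":0,"rx":0,"ry":0,"rz":0,"claw":0.5},{"dx":0,"dy":0,"dz":0,"rx":0,"ry":0,"rz":0,"claw":0.6},{"dx":0,"dy":0,"dz":0,"rx":0,"ry":0,"rz":0,"claw":0.7},{"dx":0,"dy":0,"dz":0,"rx":0,"ry":0,"rz":0,"claw":0.8},{"dx":0,"dy":0,"dz":0,"rx":0,"ry":0,"rz":0,"claw":0.9}]' 10; sh f.sh
```

```text
time: 11.6
position: [0.5103, -0.2446, 0.0833]
orientation: [-0.286, 0.292, 0.908, 0.092]
wrist_force: [0.6, -0.1, -0.3]
gripper_width: 0.0726
grip_force: 0.0
11.6 [ 0.5103 -0.2446  0.0833] tool delta [ 0.0022  0.     -0.0009] w 0.07258848818982859 [ 0.6 -0.1 -0.3] 0.0
y yaw 54.32 tool z [-0.465  0.334 -0.82 ]
seatframe [-2.22772329e-03  1.54416103e-05  6.91071985e-02] force [-0.60089028 -0.21353504  0.06826191]
```

Retreating along the tool axis.

```bash
python3 -m handwheel '[{"dx":0.002,"dy":0,"dz":0,"rx":0,"ry":0,"rz":0,"claw":1},{"dx":0,"dy":0,"dz":-0.01,"rx":0,"ry":0,"rz":0,"claw":1},{"dx":0,"dy":0,"dz":-0.02,"rx":0,"ry":0,"rz":0,"claw":1},{"dx":0,"dy":0,"dz":-0.02,"rx":0,"ry":0,"rz":0,"claw":1},{"dx":0,"dy":0,"dz":-0.025,"rx":0,"ry":0,"rz":0,"claw":1},{"dx":0,"dy":0,"dz":-0.025,"rx":0,"ry":0,"rz":0,"claw":1},{"dx":0,"dy":0,"dz":-0.02,"rx":0,"ry":0,"rz":0,"claw":1},{"dx":0,"dy":0,"dz":0,"rx":0,"ry":0,"rz":0,"claw":1}]' 10; sh f.sh
python3 -c "
from seat import *
s=np.array([.4766,-.2204,.028]);js=[]
for n in('scene','side'):
  i=vision.read_camera(n);cv2.imwrite(f'pics/{n}4.png',i);c=cam(n);j=cv2.resize(i[135:335,240:440],None,fx=2,fy=2,interpolation=cv2.INTER_CUBIC)
  for r,z in((.0175,.0),(.015,.089)):
   for t in np.linspace(0,6.28,16):
    u=proj(c,s+z*Z+r*(np.cos(t)*X+np.sin(t)*R[:,1]));cv2.circle(j,tuple(int(v) for v in (u-[240,135])*2),1,(0,255,0),-1)
  js.append(j)
cv2.imwrite('pics/c4.png',np.hstack(js))"
```

```text
time: 12.4
position: [0.5669, -0.2854, 0.1854]
orientation: [-0.283, 0.293, 0.909, 0.091]
wrist_force: [-0.1, 0.3, 0.6]
gripper_width: 0.0877
grip_force: 0.0
12.4 [ 0.5669 -0.2854  0.1854] tool delta [0.0017 0.     0.1228] w 0.08774101551302037 [-0.1  0.3  0.6] 0.0
y yaw 54.31 tool z [-0.461  0.331 -0.823]
seatframe [-8.54179641e-04  3.69023697e-05  1.92785219e-01] force [ 0.54591831 -0.13665914  0.3612275 ]
```

View pics/c4.png

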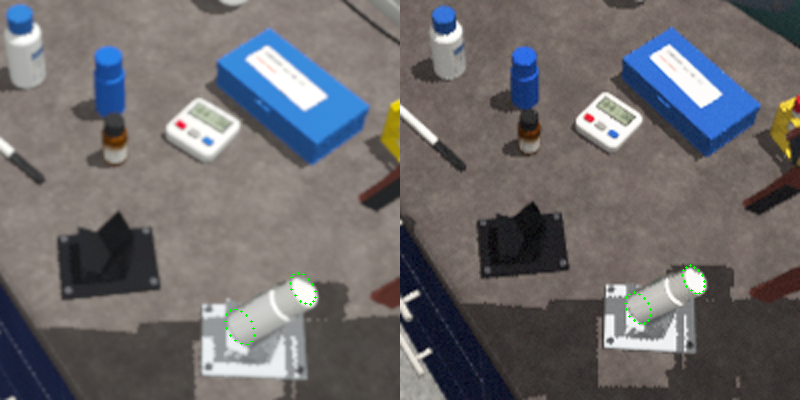

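The bottle lies in the groove, with its foot and cap matching the green predicted rings in both views. The other bottles are standing where they were, and the gripper is clear.

```bash
python3 -c "
from bench import bot
print(bot.hand_in())"
```

```text
the job is handed in; nothing more can be done
None
```

The white stain bottle is parked in the V-groove with its foot on the stop and cap up, matching the seat in both camera views; the other two bottles are standing where they were, the gripper is clear, and I handed the job in at about 12.5 s (no verdict was returned).

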